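Clamp the card-reader pole foot in the counter clamp

TASK

Slide the pole foot fully home into the counter clamp, gently up against the rubber end stop, and let go of it. Then tighten the clamp by turning its black knob clockwise until the torque limiter slips: stop after its first clicks (one to four of them), and leave the foot clamped with nothing else on the counter disturbed.

Things in the scene. Friction and masses are not known exactly. Their poses are not given: they have to be found in the camera images.
- clamp: Counter clamp, fixed. Base plate 114 (x) x 230 (y) x 8 mm, y -75 to 155; foot slides on its top. Guide rails 10 mm high at x +-26.5 to +-36.5, y -60 to 90 (53 mm channel). Blue bridge over it, 112 (x) x 40 (y) mm about the origin, top 58 mm over the counter. Origin: on the counter under the knob's axis; z up, y along the channel to its open mouth: the foot goes home towards -y.
- stop: Black rubber end stop across the channel, 53 mm wide, 18 mm high, hardly yields. Origin: bottom centre of the face that the foot meets, at y = -55 mm in the clamp's frame, 8 mm above the counter. Pushing the foot on it with over 25 N is ramming.
- foot: Loose pole foot, 0.3-0.6 kg: flat green steel tongue 50 (x) x 180 (y) x 10 mm with an upright grey pole, 24 mm diameter, at x 0, y +70 mm, its top 72 mm above the underside. Origin: centre of the underside; axes as the clamp's. Starts in the channel on the base plate, 22 to 50 mm out. Home: y = 35, z = 8 mm in the clamp's frame. Grip the pole from above or push it.
- pad: Round rubber pressure pad, 26 mm diameter, under the bridge on the knob's axis. Origin: centre of its underside. Moves down 4 mm per radian that the collar turns clockwise, starts 3 to 9 mm above the foot's tongue, stays where it is left (the thread locks itself).
- collar: Aluminium collar, 54 mm diameter, 8 mm high, on the bridge under the knob: the clamp's screw. Origin: on the knob's axis at its underside. z up, x points at the red witness mark on it. Turns with the knob, at an even 0.28 N m, until the pad is tight; then it stands still and the knob's clutch slips over it.
- knob_grip (a point): Grip point on the black knob's axis, 97 mm above the counter. Knob: disc 43 mm diameter, on it a square block 30 x 30 mm from 75 to 105 mm above the counter; x and y square to its faces, z up, x along the white mark. Clockwise from above tightens; it keeps its height. Clutch: 0.314 rad a click; torque climbs to 0.49 N m, drops to 0.23 as it clicks, climbs again.
- knob_mark (a point): The white witness mark of the knob: a point 18 mm from the knob's axis along the knob's x, at the grip's height. At the start it is in line with the red mark on the collar (their x axes agree); each click leaves it 0.314 rad farther clockwise of the red mark.
- can: Drink can, upright, 66 mm diameter, 122 mm high; bystander. Origin: centre of its underside.
- level: Yellow spirit level standing on edge, 24 (x) x 320 (y) x 56 mm; bystander. Origin: centre of its underside.
- drill: Red and black cordless drill lying on its side, about 200 x 200 x 72 mm, 1.3 kg; bystander. Origin: under the motor housing, at the counter; x points to the chuck (130 mm ahead), the handle and battery reach 170 mm to +y.
Mind the look-alikes: they are no part of the job. Leave any purple look-alike of the foot alone.

How it is judged:
On the way, in this order (a step that is already met when the one before it is completed fails the run):
1. the foot is fully home against the end stop (y of foot in the frame of clamp between 0.03 and 0.0375 m and angle between foot's own z axis and vertical below 0.06 rad), for 0.2 s.
2. with the foot home and the pad tight on it, the clutch has slipped through at least its first click (all of step 1 and x of knob_mark in the frame of collar below 0.01744 m and contact force between pad and foot above 8 N), for 0.1 s.
At the end, for the whole second after the job is handed in: The foot stands level and fully home (within 2.5 mm of the end stop), at rest, pressed by the pad with more than 8 N; the knob's white mark stands 0.25 to 1.4 rad clockwise of the collar's red mark (one to four clicks of slip); the robot has let go (all of step 2 and not (x of knob_mark in the frame of collar below 0.00306 m) and linear speed of foot below 0.01 m/s); the robot touches nothing.
It fails at once if the clutch is run on past its fourth click (white mark more than 1.4 rad from the red one) (x of knob_mark in the frame of collar below 0.00306 m).
It fails at once if the foot is rammed into the end stop (more than 25 N) (contact force between foot and stop above 25 N).
It fails at once if the can, the level or the drill is pushed more than 20 mm or the can tipped (distance of any of can, level, drill from where it was at the start of the episode above 0.02 m or angle between can's own z axis and vertical above 0.3 rad).
It also fails if it takes over 67 s, if anything falls off the work surface, if the arm or the gripper's body presses on something with over 40 N, if the wrist force passes 120 N, or if a joint passes its speed limit or range.

ROBOT

A 6-joint arm with a two-finger parallel gripper is mounted at the origin on the work surface. World frame = base frame: x ahead of the robot, y to its left, z up, the work surface at z = 0. Lengths are in m, angles in rad, forces in N, time in s.
With the tool pointing down it reaches from about 0.3 to 0.95 m from the base axis. Payload 3.1 kg.
Tool frame: the origin (TCP) lies at the very end of the fingers, on their centre line; the grasp point (between the pads) lies 19 mm behind it (bot.grasp_offset is the distance from the TCP to the grasp point, in m); z points along the fingers, y is the direction in which the jaws open and shut (so a half turn about z gives the same grasp; the last joint's range is limited). The gripper opens to 85 mm and grips with 20 to 120 N. Pads are 22 mm wide; open, the fingers measure 114 mm over their backs; the gripper's body (76 mm by 85 mm) begins 54 mm behind the grasp point. The pads swing forward as they close: fully open they stand 13 mm farther back than shut.
Start: joints at [-1.339, 0.308, 1.634, -0, 1.2, -0.07], TCP at [0.186, -0.597, 0.211] pointing down, gripper open.
Joint ranges: [-3.06, 3.06], [-0.79, 1.96], [0.05, 2.63], [-1.19, 4.34], [0.05, 2.64], [-2.94, 2.94]. Speed limits (rad/s): [2.79, 2.79, 3.14, 3.14, 3.14, 3.14].

INTERFACE

Orientations are given as a unit quaternion [w, x, y, z].
In Python, from workcell import bot gives the robot as it stands.
- The arm moves only by the shell command python3 -m creep 'ROWS' [OPENING] [FORCE]. ROWS is JSON, one flat list of numbers, 4 for each row, row after row: the shift along the tool's x, y, z normalised to -1 to 1, where 1 is 0.75 m, then the turn about the tool's z normalised to -1 to 1, where 1 is 0.1 rad. A call has 1 to 5 rows; each row shifts and turns the commanded pose from where the row before left it, along the tool's axes as they then stand; what a row does not reach is not made up. A row lasts 1/12 s, in which the tool goes at most 41.7 mm and 7.16 degrees, less where a joint would pass 70% of its speed; a pose out of reach is approached as far as the arm can. A call with a number of a shift or a turn outside -1 to 1 is refused whole. A call with a gripper value outside its range is refused whole. OPENING is the closure, from -1 (fully open) to 1 (shut), so that 0 is half open, set as the call begins (- or left out, the last holds). The fingers move at their own pace and stop on an object; FORCE is the grip in N (left out, the last holds). Time passes only in rows, so rows that do not move let the fingers close. It gives the time, the measured TCP pose, the force and the opening at its end, in the units of the state.
- bot.read_state(): the state, without advancing time (a new reading comes with each control period).
- bot.snapshot(name): name is "side" or "top"; returns (picture, depth): 384x512x3 uint8, red, green, blue; 384x512 float32, m along the optical axis (not along the pixel's ray), 0 where there is no reading.
- bot.get_calibration(name): a dict with "fx", "fy", "cx", "cy" (pixels), "cam_to_world" (4x4, takes a point from camera to world coordinates). Camera axes: x right, y up, looking along -z (the intrinsics and any distortion apply to the point x, -y, -z); pixel columns grow to the right and rows downward; lengths in m; the calibration is good to about 2 mm. A picture is of the moment at which its call begins. get_calibration takes no time and is no camera call.
- bot.finish_job(): hands the job in, once; it reports no verdict.
Trained networks look in the newest picture that a camera, given by its name, has taken for a name from the list of things; names that differ only in an ending like _2 or _b are one class to them, and where a whole thing is asked for, a point or a joint stands for the part that bears it (a point fixed in the world has none). Each returns a list of dicts, best first, with "conf" (0 to 1); they miss things now and then, are a little off and sometimes report something else, mostly with a low value. They report only what shows in the picture. A call takes as long as a camera call. They do not tell look-alikes from the thing itself.
- bot.regions_of(query, camera): "mask" (384x512 bool, what is visible of it) and "rect" ([left, top, width, height] in pixels, round what is visible of it).
The state is a dict: "time": time; "joint_positions": joint angles; "qd": joint speeds; "effort": joint torques, N m; "tcp_pos": TCP position; "ee_rot": TCP orientation; "force": force on the tool from outside, world axes, zero at the start; "torque": the same for the moment, N m; "width": finger opening in m.
Only numpy, scipy, OpenCV 4.12 (cv2) and the standard library are available. Lean on these libraries where they do the work, as an engineer would, in place of code of your own. Each camera call takes 0.05 s, during which the arm holds its last target. There are 200 camera calls.

## Working session

There is one attempt and no reset: what is moved stays moved. The work goes in short steps, Python scripts to look and compute and a shell command to move; the robot and the scene stay as the last step left them, time stands still between calls to the robot, and variables do not carry over. Pictures are saved under pics/ and viewed, about 8 in all and at most 12, crops included, and the job is handed in when it is done.

```bash
mkdir -p pics; ls
cat > h.py <<'E'
import numpy as np, cv2
from workcell import bot
def pts(name, depth, mask=None):
    c=bot.get_calibration(name); T=np.array(c["cam_to_world"])
    v,u=np.indices(depth.shape)
    p=np.stack([(u-c["cx"])/c["fx"]*depth, -(v-c["cy"])/c["fy"]*depth, -depth],-1)
    w=p@T[:3,:3].T+T[:3,3]
    w[depth<=0]=np.nan
    return w
def proj(name,P):
    c=bot.get_calibration(name); T=np.linalg.inv(np.array(c["cam_to_world"]))
    p=np.atleast_2d(P)@T[:3,:3].T+T[:3,3]
    return np.stack([c["fx"]*p[:,0]/-p[:,2]+c["cx"], c["fy"]*-p[:,1]/-p[:,2]+c["cy"]],-1)
E
python3 - <<'E'
from h import *
ims=[]
for n in ("top","side"):
    im,d=bot.snapshot(n); w=pts(n,d); np.savez(f"/tmp/{n}.npz",im=im,d=d,w=w)
    cv2.imwrite(f"pics/{n}0.png",im[...,::-1])
    c=bot.get_calibration(n); print(n,c.keys(),c["fx"],np.round(c["cam_to_world"],3).tolist())
    for q in ["clamp","foot","knob_grip","collar","stop","can","level","drill"]:
        for r in bot.regions_of(q,n)[:3]:
            m=r["mask"]; pw=w[m]; pw=pw[~np.isnan(pw[:,0])]
            print(n,q,round(r["conf"],2),[int(x) for x in r["rect"]],np.round(np.median(pw,0),3) if len(pw) else None, np.round(np.percentile(pw[:,2],98),3) if len(pw) else None)
print(bot.read_state())
E
```

```text
pics
top dict_keys(['fx', 'fy', 'cx', 'cy', 'cam_to_world']) 459.742498420868 [[-0.007, 0.993, -0.118, 0.423], [-1.0, -0.005, 0.017, 0.064], [0.016, 0.118, 0.993, 1.307], [0.0, 0.0, 0.0, 1.0]]
top clamp 0.79 [255, 175, 83, 54] [ 0.538 -0.08   0.013] 0.106
top clamp 0.62 [301, 189, 20, 15] [ 0.537 -0.09   0.104] 0.109
top foot 0.86 [249, 189, 55, 30] [ 0.522 -0.001  0.019] 0.082
top foot 0.75 [203, 255, 66, 45] [0.322 0.111 0.011] 0.074
top knob_grip 0.56 [300, 189, 20, 16] [ 0.537 -0.09   0.104] 0.11
top collar 0.82 [301, 183, 22, 25] [ 0.538 -0.09   0.077] 0.109
top collar 0.46 [303, 189, 17, 16] [ 0.537 -0.09   0.104] 0.11
top stop 0.69 [322, 186, 15, 18] [ 0.55  -0.153  0.026] 0.032
top can 0.74 [359, 130, 36, 28] [ 0.678 -0.265  0.12 ] 0.127
top drill 0.93 [57, 113, 79, 99] [0.613 0.488 0.058] 0.076
side dict_keys(['fx', 'fy', 'cx', 'cy', 'cam_to_world']) 354.38664229169086 [[-0.998, 0.018, -0.054, 0.498], [-0.053, -0.631, 0.774, 0.816], [-0.02, 0.775, 0.631, 0.705], [0.0, 0.0, 0.0, 1.0]]
side clamp 0.84 [242, 157, 45, 60] [ 0.543 -0.065  0.015] 0.103
side foot 0.9 [253, 180, 23,
[... 396 characters left out ...]
.054] 0.073
{'time': 0.9, 'joint_positions': array([-1.33866148e+00,  3.08029519e-01,  1.63378882e+00,  1.43839852e-05,
        1.19971930e+00, -6.96844996e-02]), 'qd': array([ 1.31399890e-03,  6.49774378e-05, -7.67672857e-05, -3.76924879e-04,
        5.49928941e-04, -1.49374023e-03]), 'effort': array([-1.87344158e-03, -4.15278804e+01, -2.77089947e+01, -1.03489056e-04,
        7.07728777e-04,  2.45542381e-06]), 'tcp_pos': array([ 0.1857766 , -0.59676471,  0.2111213 ]), 'ee_rot': array([2.68716762e-05, 9.88635121e-01, 1.50334948e-01, 8.91219849e-06]), 'force': array([ 0.46208921, -0.73771719,  0.03876804]), 'torque': array([-0.02436262, -0.00399205, -0.03272641]), 'width': 0.0854651249037148}
```

Run:
```python
from h import *
a=np.load("/tmp/top.npz"); im=a["im"]; w=a["w"]
crop=im[110:310,190:400]; cv2.imwrite("pics/c1.png",cv2.resize(crop,None,fx=3.5,fy=2.9,interpolation=cv2.INTER_CUBIC)[...,::-1]) if 0 else cv2.imwrite("pics/c1.png",cv2.resize(crop,None,fx=2.9,fy=2.9,interpolation=cv2.INTER_CUBIC)[...,::-1])
reg=np.zeros(im.shape[:2],bool); reg[165:235,240:345]=1
def rep(n,m):
    p=w[m]; 
    if len(p)<4: print(n,len(p)); return
    r=cv2.minAreaRect(p[:,:2].astype(np.float32)*1000); print(n,len(p),"mean",np.round(p.mean(0),4),"rect",np.round(r[0],1),np.round(r[1],1),round(r[2],1), "z",np.round(np.percentile(p[:,2],[5,50,95]),3))
hsv=cv2.cvtColor(im,cv2.COLOR_RGB2HSV); H,S,V=hsv[...,0],hsv[...,1],hsv[...,2]
rep("blue",reg&(H>95)&(H<130)&(S>100)&(w[...,2]>.045)&(w[...,2]<.07))
rep("green",reg&(H>40)&(H<90)&(S>80))
rep("knobtop",reg&(w[...,2]>.098)&(w[...,2]<.12))
rep("poletop",reg&(w[...,2]>.07)&(w[...,2]<.09)&(w[...,1]>0))
rep("plate",reg&(w[...,2]>.003)&(w[...,2]<.013)&(w[...,1]>-.2))
rep("rail",reg&(w[...,2]>.0155)&(w[...,2]<.022)&~((H>40)&(H<90)&(S>80)))
```

```text
blue 311 mean [ 0.5379 -0.092   0.0583] rect [539.1 -92.9] [109.9  39.5] 10.9 z [0.054 0.058 0.063]
green 781 mean [nan nan nan] rect [522.1  -3.4] [ 49.5 145.2] 10.5 z [nan nan nan]
knobtop 124 mean [ 0.5399 -0.0926  0.1054] rect [540.1 -93.2] [29.3 30.3] 17.7 z [0.101 0.105 0.109]
poletop 63 mean [0.5131 0.0494 0.0809] rect [513.6  49.6] [21.4 21.3] 89.6 z [0.077 0.081 0.084]
plate 2053 mean [ 0.5364 -0.044   0.0071] rect [541.3 -46.1] [298.5 197.7] 89.6 z [0.003 0.007 0.012]
rail 279 mean [ 0.5356 -0.0602  0.0187] rect [527.8 -47.2] [103.4 234.8] 10.1 z [0.016 0.019 0.022]
```

View pics/c1.png

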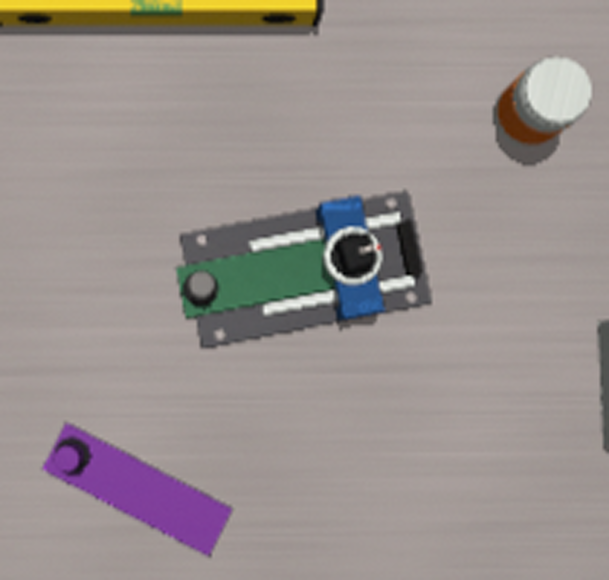

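View pics/side0.png

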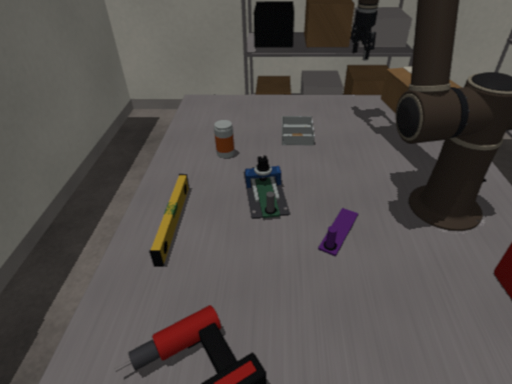

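The top crop shows the clamp with its mouth towards +y world (yaw about 10.5°). The foot's pole is at crop (200,285) and the knob at (353,256), with its white mark pointing right at (366,250) and the red mark at (378,247). The purple look-alike is at lower left. In the side view, a low tray sits at (297,130).

```bash
python3 - <<'E'
from h import *
for n in("top","side"):
    w=np.load(f"/tmp/{n}.npz")["w"]; z=w[...,2]
    m=(w[...,0]>.2)&(w[...,0]<.6)&(w[...,1]>-.5)&(w[...,1]<-.2)&(z>.01)
    print(n,m.sum(),np.nanmax(z[m]) if m.any() else 0, w[m].mean(0) if m.any() else 0)
E
python3 -m creep '[0.0339,-0.0371,0,0, 0.0339,-0.0371,0,0, 0.0339,-0.0371,0,0, 0.0339,-0.0371,0,0, 0.0339,-0.0371,0,0]' 1 60
```

```text
top 1003 0.04871596915686638 [ 0.41713271 -0.41251864  0.02627096]
side 604 0.041741833647034654 [ 0.41874492 -0.41091272  0.02447038]
time: 1.32
tcp_pos: [0.2662, -0.4246, 0.2111]
ee_rot: [0.0, 0.989, 0.15, 0.0]
force: [0.6, 0.4, -0.2]
width: 0.0257
```

```bash
R='x'
python3 -m creep '[0.0339,-0.0371,0,0, 0.0339,-0.0371,0,0, 0.0339,-0.0371,0,0, 0.0339,-0.0371,0,0, 0.0339,-0.0371,0,0]' >/dev/null
python3 -m creep '[0.0339,-0.0371,0,0, 0.0339,-0.0371,0,0, 0.0339,-0.0371,0,0, 0.0339,-0.0371,0,0, 0.0339,-0.0371,0,0]' >/dev/null
python3 -m creep '[0.0339,-0.0371,0,0, 0.0339,-0.0371,0,0, 0.0339,-0.0371,0,0, 0.0339,-0.0371,0,0, 0.0339,-0.0371,0,0]'
python3 -m creep '[0,0,0,-0.968,0,0,0,-0.968,0,0,0,-0.968,0,0,0,-0.968,0,0,0,-0.968]' >/dev/null
python3 -m creep '[0,0,0,-0.968,0,0,0,-0.968,0,0,0,-0.968,0,0,0,-0.968,0,0,0,-0.968]' >/dev/null
python3 -m creep '[0,0,0,-0.968,0,0,0,-0.968,0,0,0,-0.968,0,0,0,-0.968,0,0,0,-0.968]'
python3 - <<'E'
from h import *
s=bot.read_state(); print(s["joint_positions"],s["ee_rot"],s["torque"],s["width"])
q=s["ee_rot"]; print("yaw",2*np.arctan2(q[2],q[1]))
R=np.array([np.cos(-0),0]);yaw=2*np.arctan2(q[2],q[1])
tx=np.array([np.cos(yaw),np.sin(yaw)]);ty=np.array([np.sin(yaw),-np.cos(yaw)])
d=np.array([.5066,.086])-s["tcp_pos"][:2]; print("need tool x,y mm",d@tx*1000,d@ty*1000)
E
```

```text
time: 2.57
tcp_pos: [0.5064, 0.0877, 0.2114]
ee_rot: [0.0, 0.989, 0.151, 0.0]
force: [0.6, -0.7, 0.3]
width: 0.0002
time: 3.82
tcp_pos: [0.5059, 0.0857, 0.2112]
ee_rot: [0.0, 0.638, 0.77, 0.0]
force: [-0.4, 0.0, -0.4]
width: -0.0003
[ 8.29793602e-02  9.14872216e-02  1.89389829e+00 -2.38755406e-05
  1.15593608e+00 -1.04801304e-01] [1.04515469e-04 6.37695656e-01 7.70288408e-01 8.69737566e-05] [-0.03949198 -0.00331436  0.01210631] -0.00029123009263359997
yaw 1.758586611593794
need tool x,y mm 0.14544016225699993 0.7427318366790773
```

```bash
python3 -m creep '[0,0.001,0.0483,0, 0,0,0.0483,0, 0,0,0.0483,0, 0,0,0.0483,0, 0,0,0.0483,0]'
python3 -m creep '[-0.0033,0,0,0, -0.0033,0,0,0, -0.0033,0,0,0, -0.0033,0,0,0, -0.0033,0,0,0]'
python3 -m creep '[-0.0033,0,0,0, -0.0033,0,0,0, -0.0033,0,0,0, -0.0033,0,0,0, -0.0033,0,0,0]'
python3 -m creep '[-0.0033,0,0,0, -0.0033,0,0,0, -0.0033,0,0,0, -0.0033,0,0,0, -0.0033,0,0,0]'
```

```text
time: 4.23
tcp_pos: [0.507, 0.0859, 0.0289]
ee_rot: [0.001, 0.64, 0.769, 0.001]
force: [-0.9, 0.2, 0.1]
width: -0.0
time: 4.65
tcp_pos: [0.5118, 0.0735, 0.033]
ee_rot: [0.002, 0.64, 0.769, 0.002]
force: [0.5, -1.2, 0.1]
width: -0.0002
time: 5.07
tcp_pos: [0.5129, 0.0628, 0.0323]
ee_rot: [0.001, 0.64, 0.768, 0.002]
force: [-1.3, 5.1, 5.4]
width: -0.0002
time: 5.48
tcp_pos: [0.5151, 0.0507, 0.0323]
ee_rot: [0.001, 0.64, 0.768, 0.002]
force: [-1.2, 6.2, 5.4]
width: 0.0001
```

```bash
python3 -m creep '[-0.0033,0,0,0, -0.0033,0,0,0, -0.0033,0,0,0, -0.0033,0,0,0]'
python3 -m creep '[-0.001,0,0,0, -0.001,0,0,0, -0.001,0,0,0]'
python3 - <<'E'
from h import *
im,d=bot.snapshot("side"); 
c=proj("side",[[.53,-.05,.04]])[0]; print(c)
x,y=int(c[0]),int(c[1]); k=im[y-50:y+50,x-65:x+65]; cv2.imwrite("pics/s1.png",cv2.resize(k,None,fx=6,fy=6,interpolation=cv2.INTER_CUBIC)[...,::-1])
E
```

```text
time: 5.82
tcp_pos: [0.5169, 0.0409, 0.0323]
ee_rot: [0.001, 0.64, 0.768, 0.002]
force: [-1.3, 6.9, 5.6]
width: -0.0
time: 6.07
tcp_pos: [0.5171, 0.0386, 0.032]
ee_rot: [0.001, 0.64, 0.768, 0.002]
force: [-0.2, 5.6, 4.2]
width: 0.0001
[266.04515154 182.43170774]
```

View pics/s1.png

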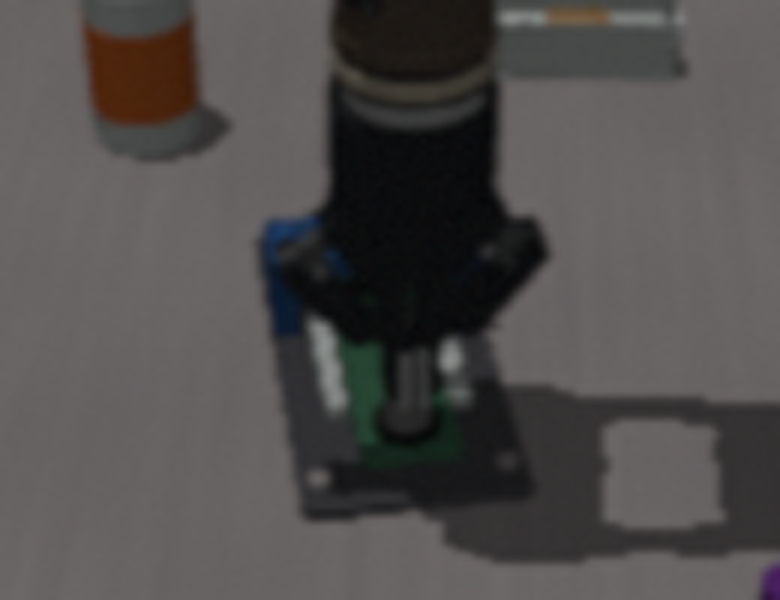

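The side crop shows the closed fingers at (410,390) over the green tongue, which ends at about row 462. The foot is still in the channel, so I'll measure where the tongue ends.

```bash
cat >> h.py <<'E'
O=np.array([.5396,-.0930]); A=np.radians(10.5)
def cl(w):
    d=w[...,:2]-O; c,s=np.cos(A),np.sin(A)
    return np.stack([d[...,0]*c+d[...,1]*s, -d[...,0]*s+d[...,1]*c, w[...,2]],-1)
def foot_end():
    for n in ("side","top"):
        im,d=bot.snapshot(n); p=cl(pts(n,d)); hsv=cv2.cvtColor(im,cv2.COLOR_RGB2HSV)
        m=(hsv[...,0]>50)&(hsv[...,0]<85)&(hsv[...,1]>70)&(abs(p[...,0])<.035)&(p[...,1]>.02)&(p[...,1]<.2)&(abs(p[...,2]-.018)<.012)
        q=p[m]; print(n,"green n",len(q),"y max pct90/98/100",np.round(np.percentile(q[:,1],[90,98,100])*1000,1) if len(q) else "", "x",np.round(np.percentile(q[:,0],[2,98])*1000,1) if len(q) else "")
        b=(abs(p[...,0])<.07)&(abs(p[...,2]-.008)<.006)&(p[...,1]>.09)&(p[...,1]<.2)&(hsv[...,2]<110)
        g=p[b]; print("  plate end",np.round(np.percentile(g[:,1],[90,98])*1000,1) if len(g) else "")
E
python3 - <<'E'
from h import *
foot_end()
# at start for scale
a=np.load("/tmp/side.npz"); p=cl(a["w"]); hsv=cv2.cvtColor(a["im"],cv2.COLOR_RGB2HSV)
m=(hsv[...,0]>50)&(hsv[...,0]<85)&(hsv[...,1]>70)&(abs(p[...,0])<.035)&(p[...,1]>.02)&(p[...,1]<.2)&(abs(p[...,2]-.018)<.012)
print("start",np.percentile(p[m][:,1],[90,98,100])*1000)
print(cl(bot.read_state()["tcp_pos"])*1000)
E
```

```text
side green n 174 y max pct90/98/100 [130.3 131.8 133.5] x [-21.2  25.3]
  plate end [154.3 156.7]
top green n 52 y max pct90/98/100 [33.6 36.9 37.5] x [-24.6  19. ]
  plate end [172.4 180.7]
start [163.53503393 166.22592225 167.560586  ]
[  1.6762335  133.23254926  31.79960353]
```

```bash
python3 -m creep '[-0.001,0,0,0, -0.001,0,0,0, -0.001,0,0,0]'
python3 -m creep '[-0.0007,0,0,0, -0.0007,0,0,0, -0.0007,0,0,0]'
python3 -m creep '[-0.0006,0,0,0, -0.0006,0,0,0]'
```

```text
time: 6.47
tcp_pos: [0.517, 0.0361, 0.0314]
ee_rot: [0.0, 0.64, 0.769, 0.001]
force: [-1.1, 5.3, 5.1]
width: -0.0
time: 6.72
tcp_pos: [0.5173, 0.0346, 0.0315]
ee_rot: [0.0, 0.64, 0.769, 0.001]
force: [-1.3, 5.9, 5.4]
width: 0.0002
time: 6.88
tcp_pos: [0.5174, 0.0337, 0.0314]
ee_rot: [0.0, 0.64, 0.769, 0.001]
force: [-0.7, 5.9, 5.4]
width: 0.0002
```

```bash
python3 -m creep '[-0.0006,0,0,0, -0.0006,0,0,0]'
python3 -m creep '[-0.0006,0,0,0, -0.0006,0,0,0]'
```

```text
time: 7.05
tcp_pos: [0.5174, 0.0337, 0.0314]
ee_rot: [-0.0, 0.64, 0.768, 0.002]
force: [-1.5, 9.3, 6.3]
width: -0.0005
time: 7.22
tcp_pos: [0.5174, 0.0336, 0.0315]
ee_rot: [-0.001, 0.64, 0.768, 0.002]
force: [-1.2, 13.0, 6.4]
width: -0.0004
```

```bash
python3 -m creep '[-0.0006,0,0,0, 0,0,0,0]'
python3 -m creep '[-0.0006,0,0,0, 0,0,0,0]'
```

```text
time: 7.38
tcp_pos: [0.5174, 0.0336, 0.0315]
ee_rot: [-0.001, 0.641, 0.768, 0.002]
force: [-2.4, 13.1, 6.0]
width: 0.0004
time: 7.55
tcp_pos: [0.5174, 0.0337, 0.0315]
ee_rot: [-0.001, 0.641, 0.768, 0.003]
force: [-2.2, 13.8, 6.3]
width: 0.0
```

```bash
python3 -m creep '[0.004,0,0,0, 0.01,0,0,0, 0.03,0,0,0, 0,0,-0.05,0, 0,0,-0.05,0]'
python3 -m creep '[0.05,0,-0.02,0, 0.05,0,-0.02,0, 0.05,0,-0.02,0, 0.05,0,-0.02,0]' -1 60
python3 - <<'E'
from h import *
foot_end()
im,d=bot.snapshot("top"); w=pts("top",d)
m=(w[...,2]>.098)&(w[...,2]<.115)&(abs(w[...,0]-.54)<.03)&(abs(w[...,1]+.093)<.03)
r=cv2.minAreaRect((w[m][:,:2]*1000).astype(np.float32)); print("knob",r,m.sum())
k=im[150:240,240:350]; cv2.imwrite("pics/t2.png",cv2.resize(k,None,fx=6.5,fy=6.5,interpolation=cv2.INTER_CUBIC)[...,::-1])
s=bot.read_state(); q=s["ee_rot"]; print(s["tcp_pos"],2*np.arctan2(q[2],q[1]),s["torque"],s["force"])
E
```

```text
time: 7.97
tcp_pos: [0.5071, 0.0627, 0.1027]
ee_rot: [-0.003, 0.639, 0.769, -0.003]
force: [1.4, -0.7, 1.2]
width: -0.0002
time: 8.3
tcp_pos: [0.4833, 0.2107, 0.1661]
ee_rot: [0.001, 0.64, 0.768, 0.0]
force: [1.2, 0.6, 0.2]
width: 0.0483
side green n 153 y max pct90/98/100 [125.2 127.2 127.6] x [-22.3  25.3]
  plate end [153.5 156.7]
top green n 532 y max pct90/98/100 [112.6 123.6 125.2] x [-24.8  22.7]
  plate end [150.1 153.8]
knob ((539.9466552734375, -92.82408142089844), (29.478891372680664, 29.78496551513672), 18.477048873901367) 127
[0.48433992 0.21228607 0.16675639] 1.758483354979754 [ 0.04763209 -0.04320159  0.00805832] [ 0.29754717 -0.88298548 -0.04416712]
```

View pics/t2.png

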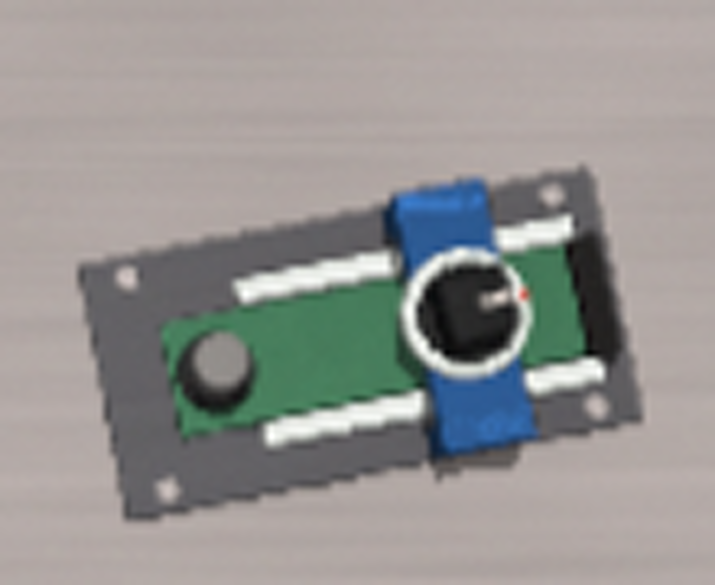

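The foot is home: its green tongue meets the black stop at about (585,300) and both cameras put the tongue end near y=125. The knob's marks are still in line at (495,298) and (523,295). Next I'll move over the knob.

```bash
python3 -m creep '[-0.0517,-0.0004,0,0,-0.0517,-0.0004,0,0,-0.0517,-0.0004,0,0,-0.0517,-0.0004,0,0]' -1 60 >/dev/null
python3 -m creep '[-0.0517,-0.0004,0,0,-0.0517,-0.0004,0,0,-0.0517,-0.0004,0,0,-0.0517,-0.0004,0,0]'
python3 -m creep '[0,0,0,-0.999,0,0,0,-0.999,0,0,0,-0.999,0,0,0,-0.999,0,0,0,-0.999]' >/dev/null
python3 -m creep '[0,0,0,-0.999,0,0,0,-0.999,0,0,0,-0.999,0,0,0,-0.999,0,0,0,-0.999]' >/dev/null
python3 -m creep '[0,0,0,-0.999,0,0,0,-0.999,0,0,0,-0.999,0,0,0,-0.999,0,0,0,-0.999]' >/dev/null
python3 -m creep '[0,0,0,-0.999,0,0,0,-0.999,0,0,0,0]'
cat > need.py <<'E'
from h import *
import sys
s=bot.read_state(); q=s["ee_rot"]; yaw=2*np.arctan2(q[2],q[1])
tx=np.array([np.cos(yaw),np.sin(yaw)]);ty=np.array([np.sin(yaw),-np.cos(yaw)])
d=np.array([.5400,-.0928])-s["tcp_pos"][:2]; print("yaw",yaw,"need tool mm",d@tx*1000,d@ty*1000,"pos",s["tcp_pos"],"j6",s["joint_positions"][5],"F",s["force"],"T",s["torque"],"w",s["width"])
E
python3 need.py
```

```text
time: 9.12
tcp_pos: [0.5362, -0.099, 0.164]
ee_rot: [-0.001, 0.64, 0.768, -0.001]
force: [1.4, -0.1, 0.3]
width: 0.0853
time: 10.62
tcp_pos: [0.5362, -0.0969, 0.1638]
ee_rot: [-0.001, -0.155, 0.988, -0.0]
force: [-0.1, 0.4, 1.0]
width: 0.0854
yaw 3.452184362333006 need tool mm -4.83177724794485 2.7625893529518373 pos [ 0.53624372 -0.09690711  0.16382827] j6 -2.1385766749598343 F [-0.07720502  0.3922606   0.99629639] T [ 0.03797019 -0.02636657  0.04432151] w 0.08542895528643087
```

```bash
python3 -m creep '[-0.0064,0.0037,0,0, 0,0,0.03,0, 0,0,0.03,0, 0,0,0.03,0, 0,0,0.022,0]'
python3 -m creep '[0,0,0,0, 0,0,0,0, 0,0,0,0]'
python3 need.py
```

```text
time: 11.03
tcp_pos: [0.5402, -0.0914, 0.0788]
ee_rot: [-0.001, -0.153, 0.988, 0.0]
force: [-1.0, 0.3, -0.2]
width: 0.0856
time: 11.28
tcp_pos: [0.5422, -0.0917, 0.0817]
ee_rot: [0.001, -0.154, 0.988, -0.0]
force: [0.4, 0.1, -0.4]
width: 0.0856
yaw 3.450960335523901 need tool mm 2.436779538901923 -0.4087032044950699 pos [ 0.54219666 -0.09166881  0.08171523] j6 -2.1266444557229818 F [ 0.38000286  0.10195491 -0.38216569] T [ 0.032216    0.02128937 -0.01224623] w 0.08557749391678075
```

```bash
python3 -m creep '[0.0025,-0.0005,0,0, 0,0,0,0]'
python3 -m creep '[0,0,0,0,0,0,0,0,0,0,0,0,0,0,0,0,0,0,0,0]' 1 70
python3 -m creep '[0,0,0,0,0,0,0,0,0,0,0,0]'
python3 need.py
```

```text
time: 11.45
tcp_pos: [0.5408, -0.0927, 0.0824]
ee_rot: [0.001, -0.154, 0.988, -0.001]
force: [-0.2, -0.3, -0.3]
width: 0.0855
time: 11.87
tcp_pos: [0.5401, -0.0924, 0.0815]
ee_rot: [0.0, -0.155, 0.988, -0.0]
force: [-2.5, 0.3, 6.5]
width: 0.027
time: 12.12
tcp_pos: [0.54, -0.0924, 0.0816]
ee_rot: [0.0, -0.155, 0.988, -0.0]
force: [-3.0, -0.3, 6.5]
width: 0.0267
yaw 3.451918076439422 need tool mm 0.1462271044222805 -0.37009828790383115 pos [ 0.54002623 -0.09240293  0.08159352] j6 -2.1299015685674405 F [-3.0467106  -0.3494823   6.51442101] T [-0.08362344  0.29074442 -0.09889941] w 0.026651844160954067
```

```bash
cat > tz.py <<'E'
from h import *
s=bot.read_state(); q=s["ee_rot"]; print("t",round(s["time"],2),"yaw",round(2*np.arctan2(q[2],q[1])%(2*np.pi),3),"Tz",np.round(s["torque"],3),"j6",round(s["joint_positions"][5],3),"xyz",np.round(s["tcp_pos"],4),"F",np.round(s["force"],1))
E
python3 -m creep '[0,0,0,0.8,0,0,0,0.8,0,0,0,0.8]' >/dev/null; python3 tz.py
python3 -m creep '[0,0,0,0.8,0,0,0,0.8,0,0,0,0.8]' >/dev/null; python3 tz.py
```

```text
t 12.37 yaw 3.21 Tz [0.014 0.31  0.294] j6 -1.887 xyz [ 0.54   -0.0923  0.0816] F [-2.2  0.3  5.3]
t 12.62 yaw 2.97 Tz [0.102 0.231 0.222] j6 -1.647 xyz [ 0.54   -0.0922  0.0816] F [-1.6  1.   5.7]
```

```bash
python3 -m creep '[0,0,0,0.7,0,0,0,0.7]' >/dev/null; python3 tz.py
python3 -m creep '[0,0,0,0.7,0,0,0,0.7]' >/dev/null; python3 tz.py
python3 -m creep '[0,0,0,0.7,0,0,0,0.7]' >/dev/null; python3 tz.py
python3 -m creep '[0,0,0,0.7,0,0,0,0.7]' >/dev/null; python3 tz.py
```

```text
t 12.78 yaw 2.83 Tz [0.173 0.258 0.285] j6 -1.508 xyz [ 0.5401 -0.0921  0.0816] F [-2.7  0.5  5.1]
t 12.95 yaw 2.69 Tz [0.173 0.233 0.23 ] j6 -1.368 xyz [ 0.54   -0.0921  0.0816] F [-1.5  0.9  5.8]
t 13.12 yaw 2.55 Tz [0.178 0.198 0.291] j6 -1.228 xyz [ 0.5401 -0.092   0.0816] F [-1.1  1.7  6. ]
t 13.28 yaw 2.41 Tz [0.251 0.178 0.257] j6 -1.088 xyz [ 0.5401 -0.092   0.0816] F [-1.1  0.9  6.4]
```

```bash
python3 -m creep '[0,0,0,0.7]' >/dev/null; python3 tz.py
python3 -m creep '[0,0,0,0.7]' >/dev/null; python3 tz.py
python3 -m creep '[0,0,0,0.7]' >/dev/null; python3 tz.py
python3 -m creep '[0,0,0,0.7]' >/dev/null; python3 tz.py
python3 -m creep '[0,0,0,0.7]' >/dev/null; python3 tz.py
python3 -m creep '[0,0,0,0.7]' >/dev/null; python3 tz.py
```

```text
t 13.37 yaw 2.34 Tz [0.171 0.275 0.287] j6 -1.018 xyz [ 0.5402 -0.0919  0.0816] F [-1.4  1.1  5.6]
t 13.45 yaw 2.27 Tz [0.231 0.203 0.258] j6 -0.948 xyz [ 0.5402 -0.0919  0.0816] F [-0.9  1.3  5.7]
t 13.53 yaw 2.2 Tz [0.271 0.183 0.303] j6 -0.878 xyz [ 0.5402 -0.0919  0.0816] F [-1.5  1.6  5.6]
t 13.62 yaw 2.13 Tz [0.252 0.146 0.3  ] j6 -0.808 xyz [ 0.5403 -0.0919  0.0816] F [-1.8  1.3  5.2]
t 13.7 yaw 2.06 Tz [0.246 0.163 0.313] j6 -0.738 xyz [ 0.5403 -0.0918  0.0816] F [-0.5  2.1  5.6]
t 13.78 yaw 1.99 Tz [0.275 0.143 0.285] j6 -0.668 xyz [ 0.5403 -0.0918  0.0816] F [-0.3  1.7  4.7]
```

```bash
python3 -m creep '[0,0,0,0.7]' >/dev/null; python3 tz.py
python3 -m creep '[0,0,0,0.7]' >/dev/null; python3 tz.py
python3 -m creep '[0,0,0,0.7]' >/dev/null; python3 tz.py
python3 -m creep '[0,0,0,0.7]' >/dev/null; python3 tz.py
python3 -m creep '[0,0,0,0.7]' >/dev/null; python3 tz.py
python3 -m creep '[0,0,0,0.7]' >/dev/null; python3 tz.py
```

```text
t 13.87 yaw 1.92 Tz [0.28  0.105 0.294] j6 -0.598 xyz [ 0.5403 -0.0918  0.0816] F [-1.2  2.   4.9]
t 13.95 yaw 1.85 Tz [0.249 0.13  0.277] j6 -0.528 xyz [ 0.5404 -0.0918  0.0816] F [-0.4  1.4  4.6]
t 14.03 yaw 1.78 Tz [0.293 0.093 0.388] j6 -0.458 xyz [ 0.5404 -0.0918  0.0816] F [-1.   1.2  3.9]
t 14.12 yaw 1.711 Tz [0.3   0.059 0.415] j6 -0.388 xyz [ 0.5404 -0.0918  0.0816] F [-0.1  2.   4.5]
t 14.2 yaw 1.641 Tz [0.309 0.08  0.471] j6 -0.318 xyz [ 0.5405 -0.0918  0.0816] F [-0.7  2.2  4.8]
t 14.28 yaw 1.571 Tz [0.317 0.151 0.433] j6 -0.248 xyz [ 0.5405 -0.0918  0.0816] F [-0.1  1.4  3.7]
```

Torque has started to climb, so the pad is tight at a yaw of about 1.80. Now I'll watch for clicks.

```bash
python3 -m creep '[0,0,0,0.7]' >/dev/null; python3 tz.py
python3 -m creep '[0,0,0,0.7]' >/dev/null; python3 tz.py
python3 -m creep '[0,0,0,0.7]' >/dev/null; python3 tz.py
python3 -m creep '[0,0,0,0.7]' >/dev/null; python3 tz.py
```

```text
t 14.37 yaw 1.5 Tz [0.254 0.068 0.242] j6 -0.178 xyz [ 0.5406 -0.0918  0.0816] F [-0.   1.7  4.9]
t 14.45 yaw 1.43 Tz [0.247 0.029 0.267] j6 -0.108 xyz [ 0.5406 -0.0918  0.0816] F [0.1 1.9 4.6]
t 14.53 yaw 1.36 Tz [0.316 0.023 0.435] j6 -0.038 xyz [ 0.5406 -0.0918  0.0816] F [-0.1  2.4  3.7]
t 14.62 yaw 1.291 Tz [ 0.307 -0.058  0.495] j6 0.032 xyz [ 0.5406 -0.0919  0.0816] F [-0.2  1.3  4.4]
```

```bash
python3 -m creep '[0,0,0,0.7]' >/dev/null; python3 tz.py
python3 -m creep '[0,0,0,0.7]' >/dev/null; python3 tz.py
```

```text
t 14.7 yaw 1.221 Tz [0.265 0.012 0.272] j6 0.102 xyz [ 0.5407 -0.0919  0.0816] F [-0.8  2.6  4.9]
t 14.78 yaw 1.15 Tz [0.277 0.019 0.185] j6 0.172 xyz [ 0.5407 -0.0918  0.0816] F [0.2 1.1 4.5]
```

```bash
python3 -m creep '[0,0,0,0,0,0,0,0,0,0,0,0,0,0,0,0,0,0,0,0]' -1
python3 -m creep '[0,0,-0.02,0,0,0,-0.04,0,0,0,-0.05,0,0,0,-0.05,0,0,0,-0.05,0]'
python3 need.py
```

```text
time: 15.2
tcp_pos: [0.5395, -0.0923, 0.0806]
ee_rot: [-0.0, 0.838, 0.545, -0.0]
force: [0.1, 0.3, -0.1]
width: 0.0844
time: 15.62
tcp_pos: [0.5392, -0.0921, 0.2396]
ee_rot: [-0.0, 0.839, 0.545, -0.0]
force: [0.5, -0.4, -0.2]
width: 0.0854
yaw 1.152455553648112 need tool mm -0.2577923704527438 1.0394923150007342 pos [ 0.53915488 -0.09214215  0.23963472] j6 0.16945954376052774 F [ 0.5314602  -0.40554962 -0.23450848] T [ 0.02079494 -0.01524826  0.051062  ] w 0.08540692333582323
```

```bash
python3 -m creep '[0.0457,-0.0203,0,0,0.0457,-0.0203,0,0,0.0457,-0.0203,0,0,0.0457,-0.0203,0,0]' >/dev/null
python3 -m creep '[0.0457,-0.0203,0,0,0.0457,-0.0203,0,0,0.0457,-0.0203,0,0,0.0457,-0.0203,0,0]'
python3 - <<'E'
from h import *
foot_end()
im,d=bot.snapshot("top"); w=pts("top",d)
m=(w[...,2]>.098)&(w[...,2]<.115)&(abs(w[...,0]-.54)<.03)&(abs(w[...,1]+.093)<.03)
print("knob",cv2.minAreaRect((w[m][:,:2]*1000).astype(np.float32)))
k=im[150:240,240:350]; a=cv2.resize(k,(440,360),interpolation=cv2.INTER_CUBIC)
c=proj("top",[.54,-.093,.1])[0].astype(int); b=cv2.resize(im[c[1]-20:c[1]+20,c[0]-20:c[0]+20],(360,360),interpolation=cv2.INTER_CUBIC)
cv2.imwrite("pics/t3.png",np.hstack([a,b])[...,::-1])
for n in("can","level","drill"):
  for v in ("top","side"):
    if v=="side" and n=="can": bot.snapshot("side")
    wv=pts(v,bot.snapshot(v)[1]) 
    for r in bot.regions_of(n,v)[:1]: print(n,v,np.round(np.nanmedian(wv[r["mask"]],0),3))
E
```

```text
time: 16.28
tcp_pos: [0.5396, 0.2095, 0.2384]
ee_rot: [0.0, 0.839, 0.545, 0.0]
force: [0.2, -0.4, 1.0]
width: 0.0855
side green n 202 y max pct90/98/100 [125.1 126.9 130. ] x [-21.9  25.2]
  plate end [153.3 156.6]
top green n 534 y max pct90/98/100 [112.2 123.4 125.3] x [-25.1  23. ]
  plate end [150.1 153.8]
knob ((539.9092407226562, -92.72315216064453), (29.8958740234375, 29.47300148010254), 65.05633544921875)
can top [ 0.677 -0.266  0.12 ]
can side [ 0.698 -0.248  0.06 ]
level top [0.784 0.093 0.055]
level side [0.783 0.139 0.05 ]
drill top [0.603 0.495 0.059]
drill side [0.632 0.489 0.054]
```

View pics/t3.png

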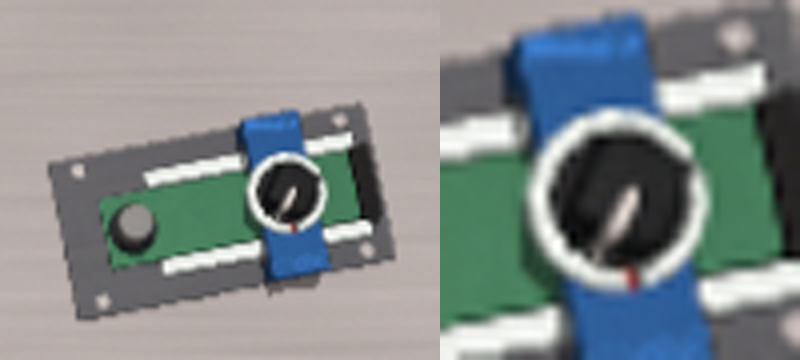

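The final picture shows the white mark pointing from the knob's centre to about (600,250), with the red mark at (632,280). The white mark is about 37° (0.64 rad) clockwise of the red, which matches two clicks. The foot is still against the stop and the bystanders haven't moved.

```bash
python3 -c "
from workcell import bot
print(bot.finish_job())"
```

```text
the job is handed in; nothing more can be done
None
```

The foot is home and clamped, and I handed the job in at about 17 s of the 67 s allowed; no verdict is reported.

- **Foot:** I pushed the pole with closed fingers until the foot met the end stop. The wrist force peaked at about 14 N, roughly 6 N of it sliding friction, so the stop took well under 25 N. After I let go, both cameras put the tongue's end at about y = 125 mm, which is the home position.
- **Clamp:** I gripped the knob and turned it clockwise. The pad went tight after about 1.65 rad. The torque then rose to about 0.47–0.50 N m and dropped twice, which I read as two clicks, and I stopped there.
- **Last checks:** The white mark stands about 0.64 rad clockwise of the red one, and two clicks should give 0.628. The gripper is open and clear of everything. The can, level and drill show no real movement. The side camera's can reading was 16 mm off and the top camera's drill reading about 12 mm off. The other camera put each within 1–2 mm of where it started, so I took these for mask differences.
- **Not checked:** I couldn't measure the pad's force on the foot directly. I inferred it from the clutch slipping.

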